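# Bench-check of a roller lever limit switch

## Task

Check the limit switch that has a roller on its arm: push the roller arm over sideways, towards the side where the switch's cable gland sits, until it leans about 40 degrees and has tripped, and hold it there for half a second. Then let the arm spring back upright. Do not force the arm hard against its end stop, and leave alone the whisker switch (thin upright wire) that stands on the same bench.

Things in the scene. Friction and masses are not known exactly. Their poses are not given: they have to be found in the camera images.
- roller_switch: Roller lever limit switch, fixed: grey case 36 x 40 mm on a steel plate 70 x 84 mm, head top 99 mm up. Origin: centre of plate underside, on the worktop; z up. Black cable gland sticks out on the +y side, 24 mm up. In front of the head (-x) an upright steel arm, 10 mm wide, carries a black roller, diameter 20 mm, 9 mm long along x; roller centre at rest: x -27, y 0, z 141 mm.
- roller_lever (a joint): Roller arm angle, rad. Pivot at x -21, y 0, z 86 mm of the switch, axis along x; roller 55 mm from it. 0 = upright at rest; swings only towards +y (gland side), growing. Trips at 0.40 (roller 21 mm sideways); end stop 1.1 (49 mm sideways, 30 mm lower): aim for 0.75 (37 mm). Springs back; takes 1.5 N at the roller at first, 4 N at 0.75.
- whisker_switch: The other switch, to be left alone, fixed: same grey case, plate and gland, but a cone on top and a thin upright steel wire (3 mm thick, in a short coil) reaching 172 mm above the worktop; no roller. Origin: centre of plate underside, on the worktop; z up; wire at x 6 mm, y 0.
- whisker_wire (a joint): Lean of the whisker wire, rad: 0 = upright; springs back; either sign when bent along the switch's +y or -y.
There are look-alikes about, which are no part of the job. Leave any blue or green look-alike of the roller_switch alone.

How it is judged:
On the way:
1. the roller arm is pushed past its trip angle (0.40 rad) and held there for 0.3 s (value of joint roller_lever above 0.4 rad), for 0.3 s.
At the end, for the whole second after the job is handed in: The roller arm, having been tripped, is back upright (within 0.1 rad), and the whisker wire stands upright (within 0.2 rad) (value of joint roller_lever below 0.1 rad and value of joint whisker_wire between -0.2 and 0.2 rad); the robot touches nothing.
It fails at once if the whisker wire is bent by more than 0.3 rad (value of joint whisker_wire above 0.3 rad or value of joint whisker_wire below -0.3 rad).
It fails at once if the roller switch is pushed with more than 40 N (contact force between roller_switch and anything else above 40 N).
It fails at once if the whisker switch is pushed with more than 20 N (contact force between whisker_switch and anything else above 20 N).
It also fails if it takes over 32 s, if anything falls off the work surface, if the arm or the gripper's body presses on something with over 40 N, if the wrist force passes 120 N, or if a joint passes its speed limit or range.

## Robot

A 6-joint arm with a two-finger parallel gripper is mounted at the origin on a cart in front of the work surface, level with it; the furniture and walls round the work are solid. World frame = base frame: x ahead of the robot, y to its left, z up, the work surface at z = 0. Lengths are in m, angles in rad, forces in N, time in s.
With the tool pointing down it reaches from about 0.3 to 0.75 m from the base axis. Payload 8.5 kg.
Tool frame: the origin (TCP) lies on the centre line of the jaws, within the pads' length; the fingertips stand 11 mm ahead of it and the grasp point (between the pads) lies 8 mm behind it; z points along the fingers, y is the line along which they close (so a half turn about z gives the same grasp; the last joint's range is limited). The gripper opens to 85 mm and grips with 20 to 120 N. Pads are 22 mm wide; open, the fingers measure 114 mm over their backs; the gripper's body (76 mm by 85 mm) begins 54 mm behind the grasp point. The pads swing forward as they close: fully open they stand 13 mm farther back than shut.
Start: joints at [0.984, 0.381, 1.297, -0, 1.464, -0.215], TCP at [0.2, 0.512, 0.242] pointing down, gripper open.
Joint ranges: [-3.11, 3.11], [-0.89, 2.33], [0.22, 2.48], [-1.42, 4.56], [0.17, 2.85], [-2.88, 2.88]. Speed limits (rad/s): [2.39, 2.39, 3.14, 3.14, 3.14, 3.14].

## Interface

Orientations are given as a rotation vector (axis times angle).
In Python, from station import robot, imaging, finder gives the robot as it stands.
- The arm moves only by the shell command python3 -m inch 'ROWS'. ROWS is text: rows parted by semicolons, each of 5 numbers parted by spaces: the shift along the tool's x, y, z in cm, then the turn about the tool's z in degrees, then the finger opening in cm, from 0 to 8.54. In form: tx ty tz twist gripper; .... A call has exactly 10 rows; each row is the pose to reach, as a shift and turn from the pose commanded when the call began, along the tool's axes at that moment; what a row does not reach only later rows make up. A row lasts 1/8 s, in which the tool goes at most 62.5 mm and 10.7 degrees, less where a joint would pass 70% of its speed; a pose out of reach is approached as far as the arm can. A call with a gripper value outside its range is refused whole. The fingers move at their own pace and stop on an object; the grip force is fixed at half the most. Time passes only in rows, so rows that repeat a pose let the fingers close, or fill a call up. It gives the time, the measured TCP pose, the force, the opening and the grip force at its end, in the units of the state.
- robot.get_obs(): the state, without advancing time (a new reading comes with each control period).
- imaging.get_image(name): name is "scene" or "top"; returns the picture (400x640x3 uint8, red, green, blue); there is no depth.
- imaging.camera_params(name): a dict with "mtx" (3x3 intrinsics, pixels), "dist_coeffs" ([k1, k2, p1, p2, k3] as OpenCV has them; the pictures are not rectified), "pose" (4x4, takes a point from camera to world coordinates). Camera axes: x right, y up, looking along -z (the intrinsics and any distortion apply to the point x, -y, -z); pixel columns grow to the right and rows downward; lengths in m; the calibration is good to about 2 mm. A picture is of the moment at which its call begins. camera_params takes no time and is no camera call.
- robot.sign_off(): hands the job in; it is judged then, once.
Trained networks look in the newest picture that a camera, given by its name, has taken for a name from the list of things; names that differ only in an ending like _2 or _b are one class to them, and where a whole thing is asked for, a point or a joint stands for the part that bears it (a point fixed in the world has none). Each returns a list of dicts, best first, with "confidence" (0 to 1); they miss things now and then, are a little off and sometimes report something else, mostly with a low value. They report only what shows in the picture. A call takes as long as a camera call. They do not tell look-alikes from the thing itself.
- finder.cut_out(camera, target): "pixels" (400x640 bool, what is visible of it).
- finder.tip_of(camera, target): "position" ([x, y, z] in m, in the coordinates of the camera as it stood for that picture, good to about 4 mm: a listed point, or the origin of a listed thing).
The state is a dict: "t": time; "joint_pos": joint angles; "joint_vel": joint speeds; "tau": joint torques, N m; "eef_pos": TCP position; "orientation": TCP orientation; "wrist_force": force on the tool from outside, world axes, zero at the start; "ft_torque": the same for the moment, N m; "grip_width": opening from 0.0 (shut) to 1.0 (fully open); "grip_force": force on a finger pad.
Only numpy, scipy, OpenCV 4.12 (cv2) and the standard library are available. Lean on these libraries where they do the work, as an engineer would, in place of code of your own. Each camera call takes 0.05 s, during which the arm holds its last target. There are 200 camera calls.

## Working session

There is one attempt and no reset: what is moved stays moved. The work goes in short steps, Python scripts to look and compute and a shell command to move; the robot and the scene stay as the last step left them, time stands still between calls to the robot, and variables do not carry over. Pictures are saved under pics/ and viewed, at most 10 in all, crops included, and the job is handed in when it is done.

```bash
mkdir -p pics
cat > h.py <<'E'
from station import robot, imaging, finder
import numpy as np, cv2
def proj(cam,P):
    p=imaging.camera_params(cam);T=np.linalg.inv(np.array(p["pose"]))
    c=(T[:3,:3]@np.atleast_2d(P).T).T+T[:3,3]; c=c*[1,-1,-1]
    return cv2.projectPoints(c,np.zeros(3),np.zeros(3),np.array(p["mtx"]),np.array(p["dist_coeffs"]))[0][:,0]
def ray(cam,uv,z):
    p=imaging.camera_params(cam);M=np.array(p["pose"])
    n=cv2.undistortPoints(np.array([[uv]],float),np.array(p["mtx"]),np.array(p["dist_coeffs"]))[0,0]
    d=M[:3,:3]@[n[0],-n[1],-1];o=M[:3,3];return o+d*(z-o[2])/d[2]
E
python3 - <<'E'
from h import *
ims=[]
for c in("scene","top"):
    im=imaging.get_image(c);cv2.imwrite(f"pics/{c}0.png",im[...,::-1]);
    M=np.array(imaging.camera_params(c)["pose"]);print(c,M[:3,3].round(3))
    for t in("roller_switch","whisker_switch","roller_lever"):
        for r in finder.tip_of(c,t) if t!="roller_lever" else []:
            w=M[:3,:3]@r["position"]+M[:3,3];print(t,"tip",r["confidence"],w.round(3),proj(c,w).round())
        for r in finder.cut_out(c,t):
            m=r["pixels"];y,x=np.nonzero(m);print(t,"cut",r["confidence"],x.min(),x.max(),y.min(),y.max(),im[m].mean(0).round())
print(robot.get_obs())
E
```

```text
scene [-0.376 -0.584  0.598]
roller_switch tip 0.95 [ 0.673 -0.336 -0.001] [[438. 236.]]
roller_switch tip 0.9 [ 0.583  0.101 -0.003] [[292. 214.]]
roller_switch tip 0.62 [0.552 0.241 0.001] [[250. 207.]]
roller_switch tip 0.59 [ 0.595 -0.199 -0.   ] [[382. 236.]]
roller_switch cut 0.96 366 396 192 242 [128. 129. 134.]
roller_switch cut 0.64 278 305 171 218 [ 75.  94. 147.]
roller_switch cut 0.56 422 456 191 245 [ 80. 119.  83.]
roller_switch cut 0.19 234 264 175 212 [131. 131. 135.]
whisker_switch tip 0.91 [ 0.552  0.24  -0.   ] [[250. 207.]]
whisker_switch cut 0.96 234 264 176 212 [131. 131. 135.]
roller_lever cut 0.65 443 452 192 215 [48. 82. 51.]
roller_lever cut 0.55 381 389 191 215 [91. 90. 92.]
top [ 0.425 -0.052  0.938]
roller_switch tip 0.69 [ 0.593 -0.196  0.001] [[394. 205.]]
roller_switch tip 0.58 [ 0.671 -0.334  0.001] [[450. 172.]]
roller_switch tip 0.57 [ 0.587  0.104 -0.001] [[270. 210.]]
roller_switch cut 0.93 374 415 186 226 [197. 194. 197.]
roller_switch cut 0.9 429 485 149 193 [ 90. 190. 105.]
roller_switch cut 0.71 250 291 191 230 [ 94. 136. 213.]
whisker_switch 
[... 190 characters left out ...]
8 215 [ 94.  94. 132.]
{'t': 0.6, 'joint_pos': array([ 9.83717972e-01,  3.80585395e-01,  1.29740851e+00, -3.57609115e-06,
        1.46357529e+00, -2.15316128e-01]), 'joint_vel': array([-0.00035422, -0.00025653, -0.00053738, -0.00109287, -0.00122061,
       -0.0001281 ]), 'tau': array([ 1.58612361e-04, -4.48158503e+01, -2.31399482e+01, -1.43593734e-04,
        7.09637297e-04,  1.27845732e-05]), 'eef_pos': array([0.19979355, 0.51241002, 0.24232737]), 'orientation': array([5.80602831e-01, 3.08746281e+00, 3.17370568e-05]), 'wrist_force': array([-0.18281815, -0.30131282,  0.1759315 ]), 'ft_torque': array([ 0.01879976, -0.00621295, -0.04490332]), 'grip_force': 0.0, 'grip_width': 1.002839738980649}
```

View pics/scene0.png

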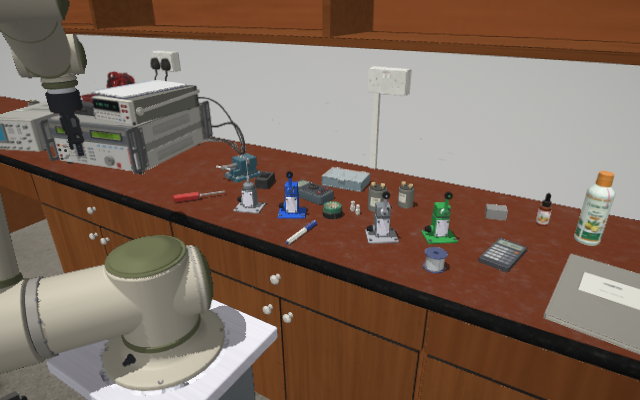

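View pics/top0.png

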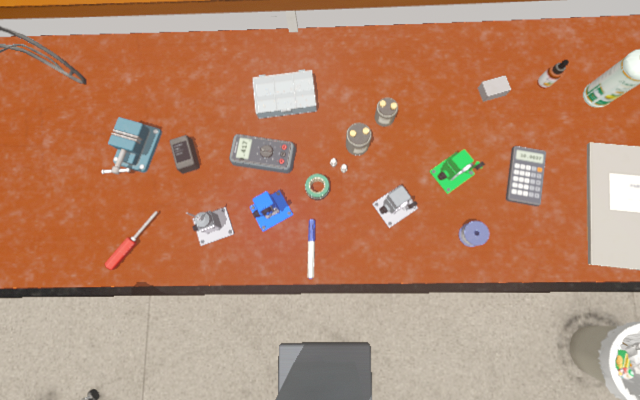

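The scene and top views both show the grey roller switch at (0.594, -0.198), around pixel (394,205) in the top view. The whisker switch is at (0.55, 0.24), around (213,227), and the look-alikes are blue and green. Next I need the yaw.

Run:
```python
from h import *
a=cv2.imread("pics/top0.png")[165:240,360:460];b=cv2.imread("pics/scene0.png")[180:255,345:445]
im=np.hstack([cv2.resize(x,None,fx=4,fy=4,interpolation=cv2.INTER_CUBIC) for x in(a,b)])
im=cv2.resize(im,(800,300))
cv2.imwrite("pics/crop.png",im)
# plate yaw from top view: fit by rendered plate corners vs mask
for r in finder.cut_out("top","roller_switch")[:1]:
    m=r["pixels"]; c=cv2.findContours(m.astype(np.uint8),0,1)[0]; c=max(c,key=len)[:,0]
    w=np.array([ray("top",p,0.004)[:2] for p in c],np.float32); print(cv2.minAreaRect(w)); print(cv2.minAreaRect(c))
```

```text
((0.5898842811584473, -0.19735796749591827), (0.06955717504024506, 0.086140476167202), 32.85126876831055)
((395.20819091796875, 205.5756072998047), (29.201984405517578, 35.536808013916016), 55.491477966308594)
```

View pics/crop.png

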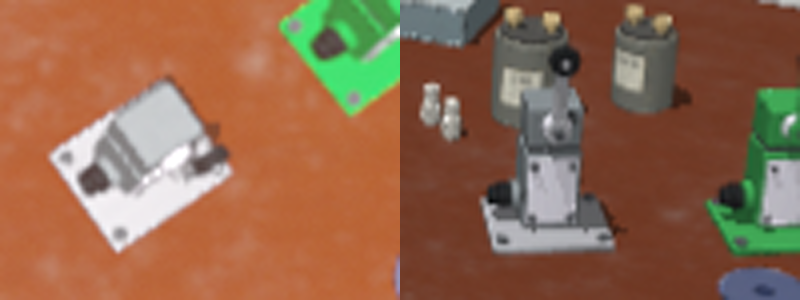

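The crop shows the gland at lower left in the top view, so the switch's +y is about (-0.54, 0.84) in world. The roller sits at about (386,195) in the scene view and (412,205) in the top view. I'll check the predicted roller position and work out the moves.

Run:
```python
from h import *
from scipy.spatial.transform import Rotation as R
a=np.radians(32.85);xs=np.array([np.cos(a),np.sin(a),0]);ys=np.array([-np.sin(a),np.cos(a),0])
o=np.array([.591,-.1975,0]);roll=o-.027*xs+[0,0,.141]
print("roller",roll,proj("scene",roll),proj("top",roll),"gland",proj("top",o+.03*ys+[0,0,.024]))
s=robot.get_obs();Rt=R.from_rotvec(s["orientation"]).as_matrix()
print(Rt.round(3))
pre=roll-.002*xs-.045*ys; pre[2]=.131
print("pre",pre,"shift cm",100*Rt.T@(pre-s["eef_pos"]),"above z .20:",)
print("twist",np.degrees(np.arctan2(Rt[1,0],Rt[0,0]))-122.85)
```

```text
roller [ 0.56831747 -0.21214592  0.141     ] [[385.6356135  194.73252115]] [[412.77238893 204.07104855]] gland [[385.89619885 210.70529142]]
[[-0.932  0.363 -0.   ]
 [ 0.363  0.932 -0.   ]
 [ 0.    -0.    -1.   ]]
pre [ 0.59104716 -0.25103501  0.131     ] shift cm [-64.18551929 -56.91597519  11.1327913 ] above z .20:
twist 35.84982880993513
```

The predicted roller pixels match in both views. I'll move over at constant height and close the fingers on the way.

```bash
python3 -m inch '-4 -3.5 0 3 0; -8 -7 0 6 0; -12 -10.6 0 9 0; -16 -14.2 0 12 0; -20 -17.7 0 15 0; -24 -21.3 0 18 0; -28 -24.8 0 21 0; -32 -28.4 0 24 0; -36 -31.9 0 27 0; -40 -35.5 0 30 0'
python3 - <<'E'
from h import *
from scipy.spatial.transform import Rotation as R
s=robot.get_obs();Rt=R.from_rotvec(s["orientation"]).as_matrix()
print(100*Rt.T@(np.array([.591,-.251,.131])-s["eef_pos"]),np.degrees(np.arctan2(Rt[1,0],Rt[0,0]))-122.85)
E
```

```text
t: 1.9
eef_pos: [0.4441, 0.0346, 0.2426]
orientation: [1.362, 2.83, 0.0]
wrist_force: [0.4, 0.8, -0.4]
grip_width: -0.003
grip_force: 0.0
[-31.47867126  -6.33819814  11.16790739] 5.737346295378416
```

```bash
python3 -m inch '-4 -0.8 0 1 0; -8 -1.6 0 2 0; -12 -2.4 0 3 0; -16 -3.2 0 4 0; -20 -4 0 5 0; -24 -4.8 0 5.7 0; -28 -5.6 0 5.7 0; -31.5 -6.3 0 5.7 0; -31.5 -6.3 0 5.7 0; -31.5 -6.3 0 5.7 0'
python3 - <<'E'
from h import *
from scipy.spatial.transform import Rotation as R
s=robot.get_obs();Rt=R.from_rotvec(s["orientation"]).as_matrix()
print(100*Rt.T@(np.array([.591,-.251,.131])-s["eef_pos"]),np.degrees(np.arctan2(Rt[1,0],Rt[0,0]))-122.85)
cv2.imwrite("pics/s1.png",cv2.resize(imaging.get_image("scene")[150:260,320:480,::-1],None,fx=4,fy=4))
E
```

```text
t: 3.15
eef_pos: [0.591, -0.2483, 0.2422]
orientation: [-1.499, -2.76, -0.0]
wrist_force: [-0.1, 0.1, 0.3]
grip_width: -0.0
grip_force: 0.0
[-0.23172245 -0.14814021 11.12287717] 0.15958193746995164
```

View pics/s1.png

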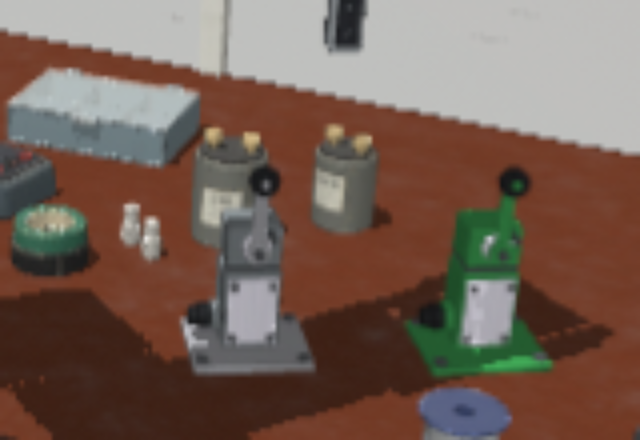

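The fingertips are at about (405,155) in the full image, above and between the grey and green switches. The way down is clear.

```bash
python3 -m inch '-0.2 -0.1 2 0 0; -0.2 -0.1 4 0 0; -0.2 -0.1 6 0 0; -0.2 -0.1 8 0 0; -0.2 -0.1 9.5 0 0; -0.2 -0.1 10.5 0 0; -0.2 -0.1 11.1 0 0; -0.2 -0.1 11.1 0 0; -0.2 -0.1 11.1 0 0; -0.2 -0.1 11.1 0 0'
python3 - <<'E'
from h import *
from scipy.spatial.transform import Rotation as R
s=robot.get_obs();Rt=R.from_rotvec(s["orientation"]).as_matrix()
print(100*Rt.T@(np.array([.591,-.251,.131])-s["eef_pos"]))
cv2.imwrite("pics/s2.png",cv2.resize(imaging.get_image("scene")[150:260,320:480,::-1],None,fx=4,fy=4))
E
```

```text
t: 4.45
eef_pos: [0.5917, -0.2512, 0.1318]
orientation: [1.499, 2.76, -0.0]
wrist_force: [0.1, -0.9, -0.2]
grip_width: -0.001
grip_force: 0.0
[ 0.0548888  -0.04327008  0.07869328]
```

View pics/s2.png

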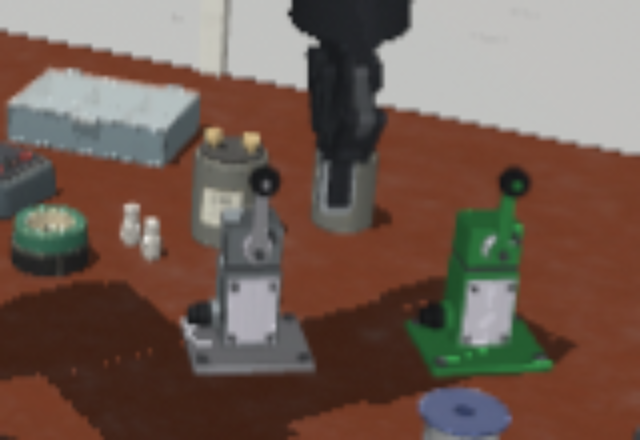

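The fingertips are to the right of the roller, at roller height, at about (405,200). I'll start the push and check contact along the way.

```bash
python3 -m inch '0.6 0 0 0 0; 1.2 0 0 0 0; 1.6 0 0 0 0; 2 0 0 0 0; 2.4 0 0 0 0; 2.8 0 0 0 0; 3.2 0 0 0 0; 3.6 0 0 0 0; 4 0 0 0 0; 4 0 0 0 0'
python3 - <<'E'
from h import *
from scipy.spatial.transform import Rotation as R
s=robot.get_obs();Rt=R.from_rotvec(s["orientation"]).as_matrix()
print(100*Rt.T@(np.array([.591,-.251,.131])-s["eef_pos"]),Rt.T@s["wrist_force"])
cv2.imwrite("pics/s3.png",cv2.resize(imaging.get_image("scene")[150:260,320:480,::-1],None,fx=4,fy=4))
E
```

```text
t: 5.75
eef_pos: [0.5697, -0.2174, 0.1314]
orientation: [1.499, 2.761, -0.0]
wrist_force: [2.3, -1.6, 1.3]
grip_width: -0.001
grip_force: 1.2
[-3.98333815 -0.04305593  0.03738601] [-2.57111071  1.01686915 -1.29634376]
```

View pics/s3.png

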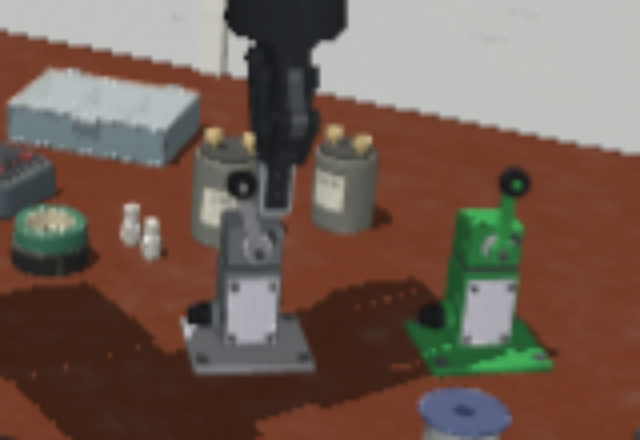

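The roller has moved left from (386,195) to about (380,195) and the arm is leaning towards the gland, with 2.6 N at the wrist. I'll push 21 mm further and hold.

```bash
python3 -m inch '0.5 0 0 0 0; 1 0 0 0 0; 1.5 0 0 0 0; 2.1 0 0 0 0; 2.1 0 0 0 0; 2.1 0 0 0 0; 2.1 0 0 0 0; 2.1 0 0 0 0; 2.1 0 0 0 0; 2.1 0 0 0 0'
python3 - <<'E'
from h import *
from scipy.spatial.transform import Rotation as R
s=robot.get_obs();Rt=R.from_rotvec(s["orientation"]).as_matrix()
print(100*Rt.T@(np.array([.591,-.251,.131])-s["eef_pos"]),Rt.T@s["wrist_force"])
cv2.imwrite("pics/s4.png",cv2.resize(imaging.get_image("scene")[150:260,320:480,::-1],None,fx=4,fy=4))
E
```

```text
t: 7.05
eef_pos: [0.5584, -0.2005, 0.1313]
orientation: [1.499, 2.76, -0.002]
wrist_force: [3.2, -5.7, -4.3]
grip_width: -0.0
grip_force: 3.4
[-6.00809122 -0.01261757  0.03902446] [-6.51751425 -0.4615543   4.30204649]
```

View pics/s4.png

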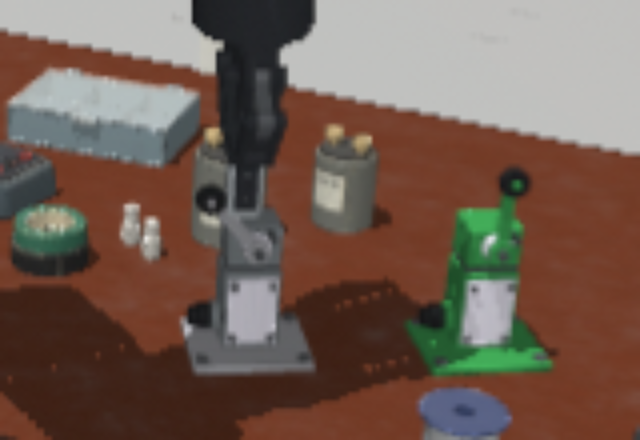

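The arm leans about 40–45 degrees, with the roller at about (372,199), and it has been held for over 0.6 s. I'll back off slowly along the same path and then go up.

```bash
python3 -m inch '0 0 0 0 0; -0.6 0 0 0 0; -1.2 0 0 0 0; -1.8 0 0 0 0; -2.4 0 0 0 0; -3 0 0 0 0; -3.6 0 0 0 0; -4.4 0 0 0 0; -5.4 0 0 0 0; -6.4 0 0 0 0' && python3 -m inch '0 0 -2 0 0; 0 0 -4 0 0; 0 0 -6 0 0; 0 0 -8 0 0; 0 0 -10 0 0; 0 0 -11 0 0; 0 0 -11 0 0; 0 0 -11 0 0; 0 0 -11 0 0; 0 0 -11 0 0'
python3 - <<'E'
from h import *
cv2.imwrite("pics/s5.png",cv2.resize(imaging.get_image("scene")[150:260,320:480,::-1],None,fx=4,fy=4))
E
```

```text
t: 8.35
eef_pos: [0.5935, -0.2542, 0.1313]
orientation: [-1.499, -2.761, -0.0]
wrist_force: [-0.6, -0.1, -0.7]
grip_width: -0.002
grip_force: 0.0
t: 9.6
eef_pos: [0.5931, -0.2536, 0.2409]
orientation: [-1.499, -2.76, -0.0]
wrist_force: [0.4, 0.0, -0.3]
grip_width: -0.001
grip_force: 0.0
```

View pics/s5.png

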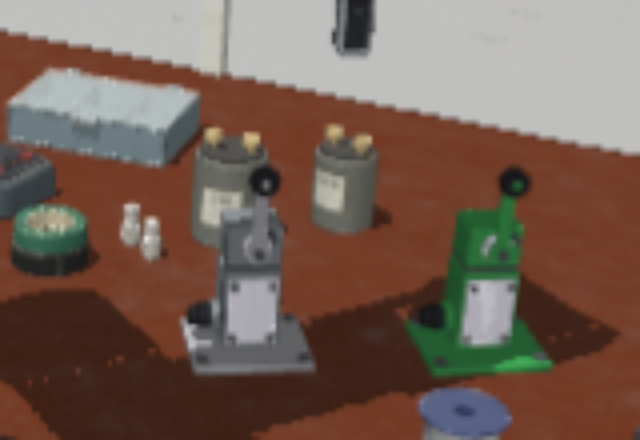

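The roller is back upright at (386,195) and the gripper is clear of everything.

```bash
python3 -c "
from station import robot
print(robot.sign_off())"
```

```text
the job is handed in; nothing more can be done
None
```

I pushed the grey roller switch's arm about 40–45° towards its gland (judged from the picture), held it there for over 0.6 s with about 6.5 N sideways at the wrist, let it spring back upright, kept clear of the whisker switch, and handed the job in at about 10 s; the hand-in returned no verdict.

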